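Index the sample changer and lock its turret

TASK

Bring the sample vial to the reading head of the sample changer: slide the turret lock fully back to its stop, turn the turret until the vial stands squarely in front of the lens and the sprung plunger has dropped into its slot, then slide the lock fully home to its end stop. Leave the vial and the plugs standing in their sleeves while you do it, and do not knock the things round the changer about.

Things in the scene. Friction and masses are not known exactly. Their poses are not given: they have to be found in the camera images.
- changer: The fixed sample changer: a white box with a deck 28 mm high. Origin on the table exactly under the turret's axis; +x points from the turret to the reading head (white block 78 mm wide, top 100 mm above the table, with a round black lens looking at the turret), -x to the turret lock; z up. The box spans x = -165 to +125 mm, y = -115 to +115 mm.
- reading_place (a point): Where the centre (half-way up) of a vial is when it stands in the sleeve in front of the lens: in the changer's frame x = 52, y = 0, z = 60 mm. The turret under it is a 160 mm disc with nine black sleeves (31 mm outside, tops 59 mm above the table) on a 52 mm radius, every 40 degrees; what stands in them reaches no higher than 82 mm above the table.
- turret_handle (a point): Centre of the turret's black bar handle, on the turret's axis, 98 mm above the table. The bar is 78 mm long, 13 mm thick, 24 mm high (86 to 110 mm above the table) on a round post; its length is the point's x axis (the changer's x axis at turret angle 0) and it turns with the turret. It can be pinched across its thickness from above, or pushed near an end.
- turret (a joint): Turret angle, rad, positive counter-clockwise from above; 0 at the start. Indexed positions: multiples of 0.698 rad (40 degrees). Friction is small (0.03 N m), but pushing the plunger out of a slot takes about 0.15 to 0.25 N m. Left within about 4 degrees of an indexed position it is pulled there by the plunger; elsewhere it stays. It cannot turn while the lock's bolt is in its rim.
- plunger (a joint): Sprung index plunger with a roller, left and a little behind the turret (at 100 degrees in the changer's frame, 40 mm above the table), m outward: about 0 when the roller has dropped into a slot of the turret's rim (an indexed position), about 0.005 when it rides on the rim between slots. It works by itself; nobody needs to touch it.
- lock (a joint): Travel of the turret lock, m: 0 at the back stop (turret free), 0.028 at the end stop (home, bolt in a rim slot, turret locked). It starts within 2 mm of home. It slides along the changer's +x axis towards the turret, with 2.5 N of friction, and stays where it is left. The bolt enters a rim slot from 0.020 on; between slots it butts on the rim.
- lock_grip (a point): Middle of the black upright grip of the turret lock, on its axis, 68 mm above the table, moving with it: changer's frame x = -144 mm + travel, y = 0. Round, 17 mm thick at the head (67 to 81 mm above the table), 13 mm at the waist (50 to 62 mm). Push it from either side or pinch it. With the lock home, 27 mm lie between it and the turret rim, over a bridge 50 mm high.
- vial_center (a point): Centre (half-way up) of the sample vial, the only vial on the turret: 23 mm in diameter, 43 mm high, standing loose in one of the sleeves, its floor 39 mm above the table, so that its upper 23 mm show. It starts 1 or 2 places (40 or 80 degrees) to either side of the reading place.
- plug_0_center (a point): Centre of a low grey blanking plug, 25 mm high, flange 29 mm in diameter, loose in a sleeve (top 64 mm above the table). Three like it stand on the turret.
- plug_1_center (a point): The second blanking plug, like the first.
- plug_2_center (a point): The third blanking plug, like the first.
- timer: Bystander: bench timer, 66 x 92 x 28 mm, left of the changer; origin under its centre.
- pen: Bystander: ball pen, 145 mm long and 12 mm thick, right of the changer; origin under its centre.
- petri_dish: Bystander: petri dish, 91 mm in diameter, 15 mm high, right of the changer; origin under its centre.
- dropper: Bystander: dropper bottle, 33 mm in diameter, 102 mm high, left of the changer; origin under its centre.

How it is judged:
By the outcome, as a careful person would: the job done as asked, in the order asked, and still so for the second after the job is handed in, with the robot touching nothing.
It also fails if it takes over 64 s, if anything falls off the work surface, if the arm or the gripper's body presses on something with over 40 N, if the wrist force passes 120 N, or if a joint passes its speed limit or range.

ROBOT

A 7-joint arm with a two-finger parallel gripper is mounted at the origin on a cart in front of the work surface, level with it; the furniture and walls round the work are solid. World frame = base frame: x ahead of the robot, y to its left, z up, the work surface at z = 0. Lengths are in m, angles in rad, forces in N, time in s.
With the tool pointing down it reaches from about 0.4 to 0.875 m from the base axis. Payload 19.3 kg.
Tool frame: the origin (TCP) lies at the very end of the fingers, on their centre line; the grasp point (between the pads) lies 19 mm behind it; z points along the fingers, y is the direction in which the jaws open and shut (so a half turn about z gives the same grasp; the last joint's range is limited). The gripper opens to 85 mm and grips with 20 to 120 N. Pads are 22 mm wide; open, the fingers measure 114 mm over their backs; the gripper's body (76 mm by 85 mm) begins 54 mm behind the grasp point. The pads swing forward as they close: fully open they stand 13 mm farther back than shut.
Start: joints at [-1.287, 0.521, -0.036, 1.599, 0.021, 1.021, -0.113], TCP at [0.217, 0.586, 0.231] pointing down, gripper open.
Joint ranges: [-2.91, 2.91], [-0.3, 2.13], [-1.5, 1.42], [0.17, 2.43], [-1.26, 4.41], [0.16, 1.93], [-2.52, 2.52]. Speed limits (rad/s): [1.89, 1.89, 2.39, 2.39, 3.01, 3.01, 3.01].

INTERFACE

Orientations are given as [roll, pitch, yaw] about the fixed x, y, z axes, in that order (R = Rz(yaw) Ry(pitch) Rx(roll)).
In Python, from workcell import telemetry, imaging, ticket gives the robot as it stands.
- The arm moves only by the tool carry_out, never from a script. Its argument "series" is a list of rows, each a list of 7 numbers: the shift along the tool's x, y, z in m, then the turn, a rotation vector about the tool's x, y, z in rad, then the closure in counts, from 0 (fully open) to 255 (shut). In form: [[tx, ty, tz, ax, ay, az, jaw], ...]. A call has 1 to 10 rows; each row is the pose to reach, as a shift and turn from the pose commanded when the call began, along the tool's axes at that moment; what a row does not reach only later rows make up. A row lasts 1/8 s, in which the tool goes at most 62.5 mm and 10.7 degrees, less where a joint would pass 70% of its speed; a pose out of reach is approached as far as the arm can. A call with a gripper value outside its range is refused whole. The fingers move at their own pace and stop on an object; "force" is the grip in N (left out, the last holds). Time passes only in rows, so rows that repeat a pose let the fingers close. It gives the time, the measured TCP pose, the force and the opening at its end, in the units of the state.
- telemetry.observe(): the state, without advancing time (a new reading comes with each control period).
- imaging.grab_frame(name): name is "side" or "top"; returns (picture, depth): 400x640x3 uint8, blue, green, red; 400x640 float32, m along the optical axis (not along the pixel's ray), 0 where there is no reading.
- imaging.camera_info(name): a dict with "mtx" (3x3 intrinsics, pixels), "extrinsics" (4x4, takes a point from camera to world coordinates). Camera axes: x right, y down, z forward; pixel columns grow to the right and rows downward; lengths in m; the calibration is good to about 2 mm. A picture is of the moment at which its call begins. camera_info takes no time and is no camera call.
- ticket.job_done(): hands the job in, once; it reports no verdict.
The state is a dict: "clock": time; "qpos": joint angles; "qd": joint speeds; "joint_efforts": joint torques, N m; "position": TCP position; "tool_rot": TCP orientation; "force": force on the tool from outside, world axes, zero at the start; "moment": the same for the moment, N m; "grip_width": finger opening in m.
Only numpy, scipy, OpenCV 4.12 (cv2) and the standard library are available. Lean on these libraries where they do the work, as an engineer would, in place of code of your own. Each camera call takes 0.05 s, during which the arm holds its last target.

## Working session

There is one attempt and no reset: what is moved stays moved. The work goes in short steps, Python scripts to look and compute and a tool call to move; the robot and the scene stay as the last step left them, time stands still between calls to the robot, and variables do not carry over. Pictures are saved under pics/ and viewed, and the job is handed in when it is done.

Besides the shell and the picture viewer there is one more tool, called as name([rows], argument=value, ...), one row to a line, values as JSON. carry_out: Moves the arm, as the interface text tells. Its arguments: {"type":"object","properties":{"series":{"type":"array"},"force":{"type":"number"}},"required":["series"]}

```bash
mkdir -p pics; ls
python3 - <<'E'
from workcell import telemetry, imaging, ticket
import cv2, numpy as np
s=telemetry.observe()
print(s)
for n in ("side","top"):
    p,d=imaging.grab_frame(n)
    cv2.imwrite(f"pics/{n}0.png",p); np.save(f"pics/{n}0.npy",d)
    c=imaging.camera_info(n); print(n,c)
E
```

```text
pics
{'clock': 0.0, 'qpos': array([-1.28719766,  0.52198978, -0.03630488,  1.60002166,  0.02124376,
        1.02112052, -0.11281185]), 'qd': array([-0.0013889 ,  0.00075878,  0.00043954, -0.00079396, -0.00011554,
        0.00084427,  0.00030992]), 'joint_efforts': array([ 3.88182934e-04, -9.27107191e+01,  1.97978765e+00, -3.69913638e+01,
        1.77987374e-02,  8.39170563e-03,  7.54030822e-06]), 'position': array([0.21647825, 0.5859383 , 0.23073621]), 'tool_rot': array([-3.14044642e+00,  1.32273864e-04,  2.78777584e+00]), 'force': array([-0.18558358, -0.25690705, -0.15842801]), 'moment': array([-0.00400567, -0.01624212, -0.00537951]), 'grip_width': 0.08537426793399903}
side {'mtx': array([[367.67323101,   0.        , 321.21626525],
       [  0.        , 367.67323101, 200.85858723],
       [  0.        ,   0.        ,   1.        ]]), 'extrinsics': array([[ 0.87827604, -0.27570852,  0.390661  ,  0.27965344],
       [-0.47800243, -0.48569603,  0.73185589, -0.60872845],
       [-0.01203641, -0.8295084 , -0.55836453,  0.55000151],
       [ 0.        ,  0.        ,  0.        ,  1.        ]])}
top {'mtx': array([[447.68786607,   0.        , 323.86748483],
       [  0.        , 447.68786607, 200.52372449],
       [  0.        ,   0.        ,   1.        ]]), 'extrinsics': array([[-0.01587768, -0.99537133,  0.09478297,  0.51187233],
       [-0.99958801,  0.01806855,  0.02230126,  0.00867395],
       [-0.02391062, -0.09438983, -0.99524813,  1.07692558],
       [ 0.        ,  0.        ,  0.        ,  1.        ]])}
```

View pics/top0.png

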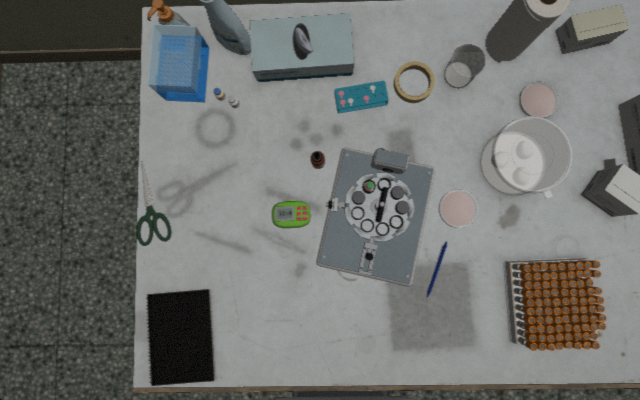

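View pics/side0.png

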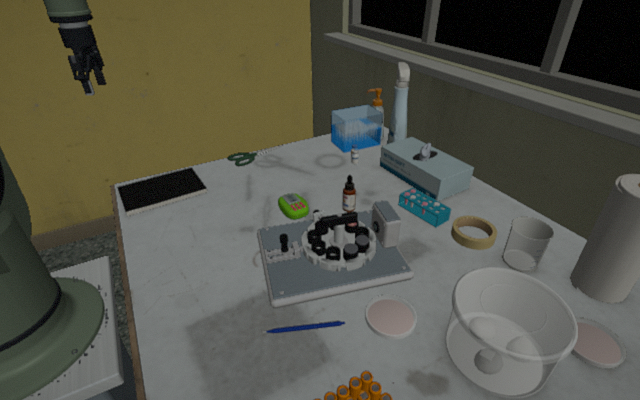

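```bash
cat > h.py <<'E'
import numpy as np, cv2
from workcell import telemetry, imaging, ticket
def proj(n,P):
    c=imaging.camera_info(n);T=np.linalg.inv(c["extrinsics"]);P=np.atleast_2d(P)
    q=P@T[:3,:3].T+T[:3,3]; u=q@c["mtx"].T; return u[:,:2]/u[:,2:]
def ray(n,uv,z):
    c=imaging.camera_info(n);E=c["extrinsics"];uv=np.atleast_2d(np.array(uv,float))
    d=np.c_[uv,np.ones(len(uv))]@np.linalg.inv(c["mtx"]).T@E[:3,:3].T
    o=E[:3,3]; t=(z-o[2])/d[:,2]; return o+d*t[:,None]
E
python3 - <<'E'
from h import *
print(proj("top",[[.217,.586,.231],[0,0,0],[.5,0,0]]),proj("side",[[.217,.586,.231],[.5,0,0]]))
for n,(a,b,c,d) in {"top":(305,140,455,295),"side":(240,170,430,310)}.items():
    p=cv2.imread(f"pics/{n}0.png")[b:d,a:c]
    p=cv2.resize(p,None,fx=4 if n=="side" else 3.8,fy=4 if n=="side" else 3.8,interpolation=cv2.INTER_CUBIC)
    cv2.imwrite(f"pics/{n}0c.png",cv2.convertScaleAbs(p,alpha=1.5)[:600,:800])
E
```

```text
[[ 24.89002962 408.32431528]
 [342.48552872 467.88425202]
 [338.34120163 247.91155697]] [[ 98.65834162  94.13932771]
 [281.3976537  244.62007646]]
```

View pics/top0c.png

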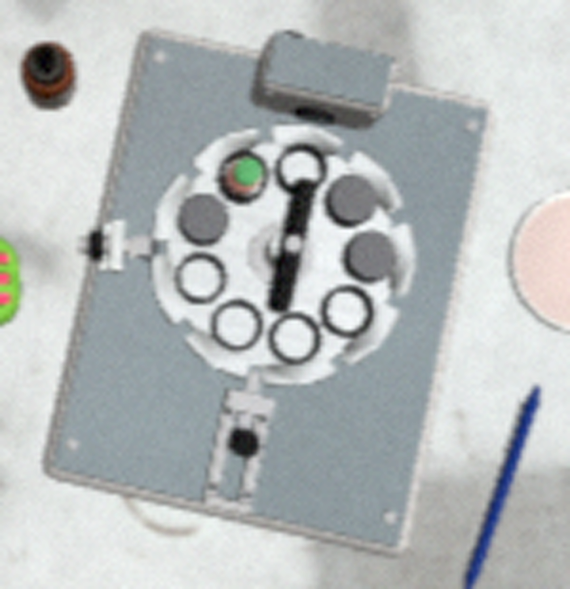

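View pics/side0c.png

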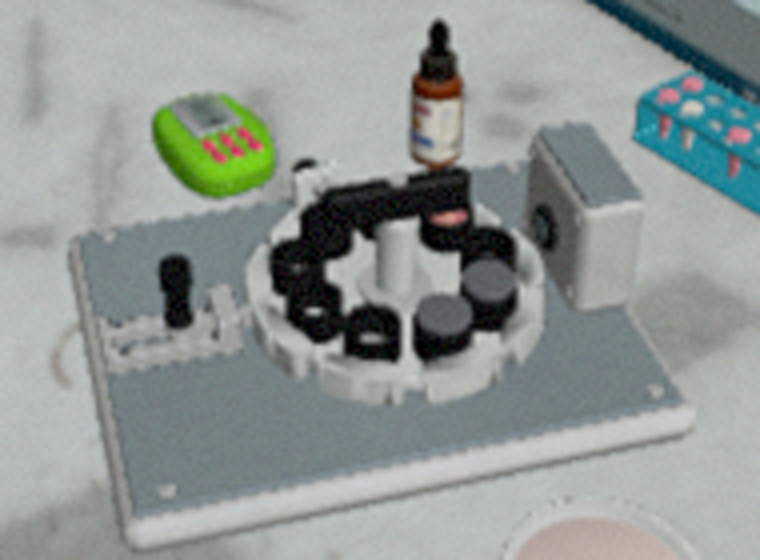

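Run:
```python
from h import *
def c(l): return np.array(l)/3.8+[305,140]
B=ray("top",c([[145,30],[490,103],[402,552],[45,475]]),.028)
print(B.round(4))
loc=np.array([[125,115],[125,-115],[-165,-115],[-165,115]])/1000
# fit rigid
A=B[:,:2]; ma,ml=A.mean(0),loc.mean(0); H=(loc-ml).T@(A-ma)
U,S,V=np.linalg.svd(H);R=V.T@U.T;t=ma-R@ml
print("deck fit",np.degrees(np.arctan2(R[1,0],R[0,0])),t,(A-(loc@R.T+t)).round(4))
h=ray("top",c([[303,183],[280,310]]),.11);print("handle",h,h.mean(0),np.degrees(np.arctan2(*(h[0]-h[1])[[1,0]])),np.linalg.norm(h[0]-h[1]))
g=ray("top",c([[244,442]]),.081)[0];print("grip",g, R.T@(g[:2]-t))
v=ray("top",c([[246,173]]),.082)[0];print("vial",v, R.T@(v[:2]-t))
# disc rim centre ~ top z? 
print("handle loc",R.T@(h.mean(0)[:2]-t))
# side
def s(l): return np.array(l)/4+[240,170]
print("side grip",ray("side",s([[176,265]]),.081), "corners",ray("side",s([[133,525],[693,408],[72,240],]),.028))
d=np.load("pics/top0.npy");cc=imaging.camera_info("top")
for u,vv in [(368,232),(369,256),(382,205),(381,190),(390,160),(325,240)]:
    z=d[vv,u]; p=np.linalg.inv(cc["mtx"])@[u,vv,1]*z; print(u,vv,(cc["extrinsics"]@np.r_[p,1])[:3])
```

```text
[[ 0.7366 -0.0157  0.028 ]
 [ 0.6862 -0.2286  0.028 ]
 [ 0.4122 -0.1648  0.028 ]
 [ 0.4616  0.0509  0.028 ]]
deck fit -13.26379609219273 [ 0.59362294 -0.09414102] [[-0.005  -0.0048]
 [-0.0027  0.0062]
 [ 0.0056  0.0034]
 [ 0.0022 -0.0048]]
handle [[ 0.62849648 -0.10211283  0.11      ]
 [ 0.55625949 -0.08703595  0.11      ]] [ 0.59237799 -0.09457439  0.11      ] -11.78919508021975 0.07379359508929857
grip [ 0.48141441 -0.06698785  0.081     ] [-0.11544514  0.0006843 ]
vial [ 0.63842271 -0.07207784  0.082     ] [0.03854263 0.03175325]
handle loc [-0.00111231 -0.00070745]
side grip [[ 0.48229227 -0.06868019  0.081     ]] corners [[ 0.4134721  -0.16782335  0.028     ]
 [ 0.6825428  -0.23399077  0.028     ]
 [ 0.46242695  0.04209059  0.028     ]]
368 232 [ 0.53583291 -0.06863468  0.04130931]
369 256 [ 0.48210758 -0.06655415  0.08084517]
382 205 [ 0.59181135 -0.09497208  0.11179477]
381 190 [ 0.62545901 -0.09467714  0.10286724]
390 160 [ 0.69163053 -0.11638679  0.10176048]
325 240 [0.51917219 0.03104185 0.02622444]
```

```bash
cat >> h.py <<'E'
from scipy.spatial.transform import Rotation as Ro
def rel(target,yaw,start=None):
    s=telemetry.observe(); p,r=(s["position"],s["tool_rot"]) if start is None else start
    R=Ro.from_euler("xyz",r); G=Ro.from_euler("xyz",[np.pi,0,yaw])
    print("t",s["clock"],"shift",(R.inv().apply(np.array(target)-p)).round(4),"rot",(R.inv()*G).as_rotvec().round(4))
E
python3 - <<'E'
from h import *
rel([.482,-.0675,.16],2.908)
E
```

```text
t 0.1 shift [-0.4755 -0.521   0.0713] rot [-0.001   0.     -0.1202]
```

carry_out([
  [-0.05, -0.05, 0, 0, 0, 0, 60],
  [-0.09, -0.1, 0.01, 0, 0, -0.03, 110],
  [-0.14, -0.15, 0.02, 0, 0, -0.06, 110],
  [-0.18, -0.2, 0.03, 0, 0, -0.09, 110],
  [-0.23, -0.25, 0.04, 0, 0, -0.12, 110],
  [-0.27, -0.3, 0.05, 0, 0, -0.12, 110],
  [-0.32, -0.35, 0.06, 0, 0, -0.12, 110],
  [-0.365, -0.4, 0.07, 0, 0, -0.12, 110],
  [-0.41, -0.45, 0.071, 0, 0, -0.12, 110],
  [-0.45, -0.495, 0.071, 0, 0, -0.12, 110],
], force=40)

```text
clock: 1.35
position: [0.4494, 0.0097, 0.1616]
tool_rot: [-3.142, -0.0, 2.908]
force: [0.9, 1.1, -0.1]
grip_width: 0.049
```

Run:
```python
from h import *
s=telemetry.observe(); print(s["position"],s["tool_rot"],s["qpos"].round(3),s["grip_width"])
rel([.482,-.0675,.10],2.908)
```

```text
[0.44941497 0.00970374 0.16162556] [-3.14155488e+00 -2.23431002e-04  2.90809157e+00] [-0.232  0.353  0.097  2.118 -0.054  0.673  1.239] 0.04901298416478922
t 1.35 shift [-0.0496 -0.0676  0.0616] rot [-0.     -0.0002  0.0001]
```

carry_out([
  [0, 0, 0, 0, 0, 0, 110],
  [0, 0, 0, 0, 0, 0, 110],
  [0, 0, 0, 0, 0, 0, 110],
])

```text
clock: 1.72
position: [0.4488, 0.0127, 0.1618]
tool_rot: [3.141, -0.0, 2.91]
force: [-0.6, -0.4, 0.1]
grip_width: 0.0486
```

Run:
```python
from h import *
rel([.482,-.0675,.10],2.908)
```

```text
t 1.725 shift [-0.0508 -0.0704  0.0618] rot [ 0.0001 -0.0002  0.0017]
```

carry_out([
  [-0.03, -0.04, 0, 0, 0, 0, 110],
  [-0.051, -0.07, 0.02, 0, 0, 0, 110],
  [-0.051, -0.07, 0.05, 0, 0, 0, 110],
  [-0.051, -0.07, 0.062, 0, 0, 0, 110],
  [-0.051, -0.07, 0.062, 0, 0, 0, 110],
  [-0.051, -0.07, 0.062, 0, 0, 0, 110],
])

```text
clock: 2.48
position: [0.4829, -0.0677, 0.1007]
tool_rot: [3.141, 0.001, 2.909]
force: [-0.7, -0.8, -0.1]
grip_width: 0.0488
```

```bash
cat > look.py <<'E'
import sys
from h import *
tag=sys.argv[1]
for n in ("side","top"):
    p,d=imaging.grab_frame(n); np.save(f"pics/{n}{tag}.npy",d)
    a,b,c,e=(305,140,455,295) if n=="top" else (240,130,430,275)
    f=3.8 if n=="top" else 4
    p=cv2.convertScaleAbs(cv2.resize(p[b:e,a:c],None,fx=f,fy=f,interpolation=cv2.INTER_CUBIC),alpha=1.5)
    cv2.imwrite(f"pics/{n}{tag}.png",p[:600,:800])
print(telemetry.observe()["clock"])
E
python3 look.py 1; python3 -c "
from h import *
rel([.482,-.0675,.056],2.908)"
```

```text
2.575
t 2.575 shift [0.0011 0.0002 0.0447] rot [0.0003 0.0013 0.0004]
```

View pics/side1.png

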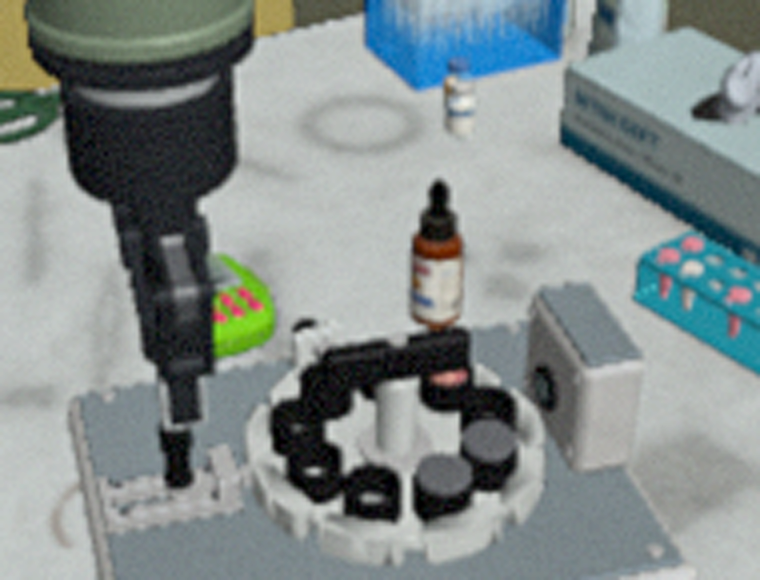

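View pics/top1.png

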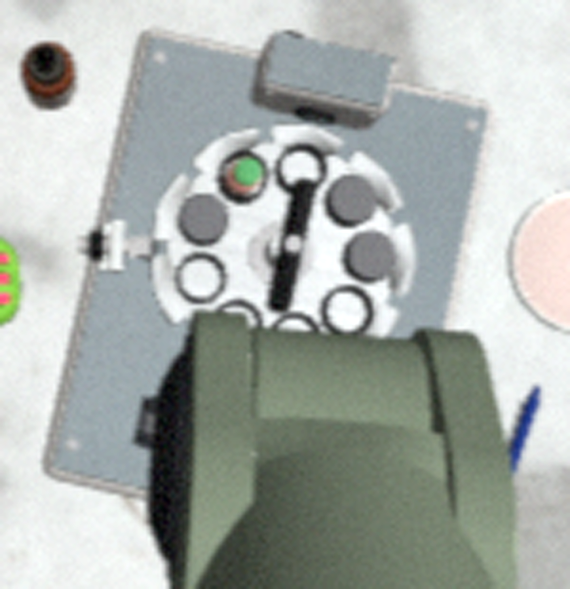

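carry_out([
  [0.001, 0, 0.02, 0, 0, 0, 110],
  [0.001, 0, 0.045, 0, 0, 0, 110],
  [0.001, 0, 0.045, 0, 0, 0, 110],
  [0.001, 0, 0.045, 0, 0, 0, 255],
  [0.001, 0, 0.045, 0, 0, 0, 255],
  [0.001, 0, 0.045, 0, 0, 0, 255],
  [0.001, 0, 0.045, 0, 0, 0, 255],
  [0.001, 0, 0.045, 0, 0, 0, 255],
], force=30)

```text
clock: 3.58
position: [0.4827, -0.0667, 0.0561]
tool_rot: [3.14, 0.002, 2.909]
force: [0.9, 9.0, 7.5]
grip_width: 0.0154
```

carry_out([
  [0.004, 0.001, 0, 0, 0, 0, 255],
  [0.008, 0.001, 0, 0, 0, 0, 255],
  [0.012, 0.001, 0, 0, 0, 0, 255],
  [0.016, 0.001, 0, 0, 0, 0, 255],
  [0.02, 0.001, 0, 0, 0, 0, 255],
  [0.024, 0.001, 0, 0, 0, 0, 255],
  [0.028, 0.001, 0, 0, 0, 0, 255],
  [0.031, 0.001, 0, 0, 0, 0, 255],
  [0.031, 0.001, 0, 0, 0, 0, 255],
  [0.031, 0.001, 0, 0, 0, 0, 255],
])

```text
clock: 4.82
position: [0.4554, -0.0599, 0.0562]
tool_rot: [3.14, 0.008, 2.908]
force: [17.2, -0.5, -4.7]
grip_width: 0.0155
```

carry_out([
  [0, 0, 0, 0, 0, 0, 150],
  [0, 0, 0, 0, 0, 0, 110],
  [0, 0, 0, 0, 0, 0, 110],
  [0, 0, 0, 0, 0, 0, 110],
  [0, 0, -0.03, 0, 0, 0, 110],
  [0, 0, -0.08, 0, 0, 0, 110],
  [0, 0, -0.11, 0, 0, 0, 110],
  [0, 0, -0.11, 0, 0, 0, 110],
])

```text
clock: 5.82
position: [0.4526, -0.0599, 0.1667]
tool_rot: [3.141, 0.004, 2.908]
force: [-0.5, 0.7, -0.6]
grip_width: 0.0483
```

```bash
python3 look.py 2; python3 -c "
from h import *
s=telemetry.observe();print(s['position'],s['force'],s['grip_width'])
print(proj('side',[[.482,-.0675,.081],[.4547,-.061,.081]]))
rel([.593,-.0945,.16],2.908)"
```

```text
5.925
[ 0.45141884 -0.05982606  0.16464964] [ 0.21010562  0.5264715  -0.70146575] 0.04899629749564896
[[283.62837075 235.96825053]
 [269.70429695 238.44951564]]
t 5.925 shift [-0.1458 -0.0009  0.0047] rot [ 0.0001  0.0001 -0.0001]
```

View pics/side2.png

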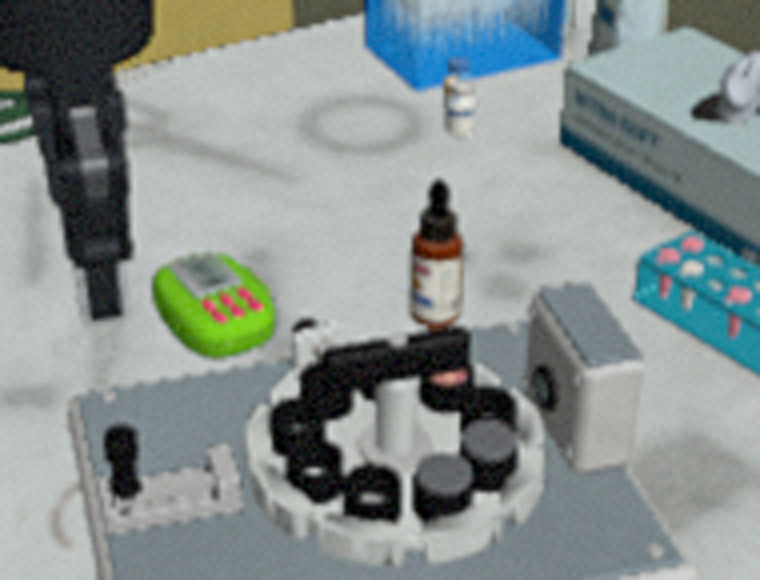

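carry_out([
  [-0.04, 0, 0, 0, 0, 0, 150],
  [-0.09, -0.001, 0, 0, 0, 0, 150],
  [-0.13, -0.001, 0, 0, 0, 0, 150],
  [-0.146, -0.001, 0.004, 0, 0, 0, 150],
  [-0.146, -0.001, 0.03, 0, 0, 0, 150],
  [-0.146, -0.001, 0.038, 0, 0, 0, 150],
  [-0.146, -0.001, 0.038, 0, 0, 0, 150],
  [-0.146, -0.001, 0.038, 0, 0, 0, 150],
])

```text
clock: 6.92
position: [0.5935, -0.0947, 0.1274]
tool_rot: [3.142, 0.001, 2.908]
force: [0.0, -0.1, 1.3]
grip_width: 0.035
```

```bash
python3 look.py 3; python3 -c "
from h import *
rel([.593,-.0945,.087],2.908)"
```

```text
7.025
t 7.025 shift [0.0007 0.0001 0.0406] rot [ 0.0002  0.001  -0.0002]
```

View pics/side3.png

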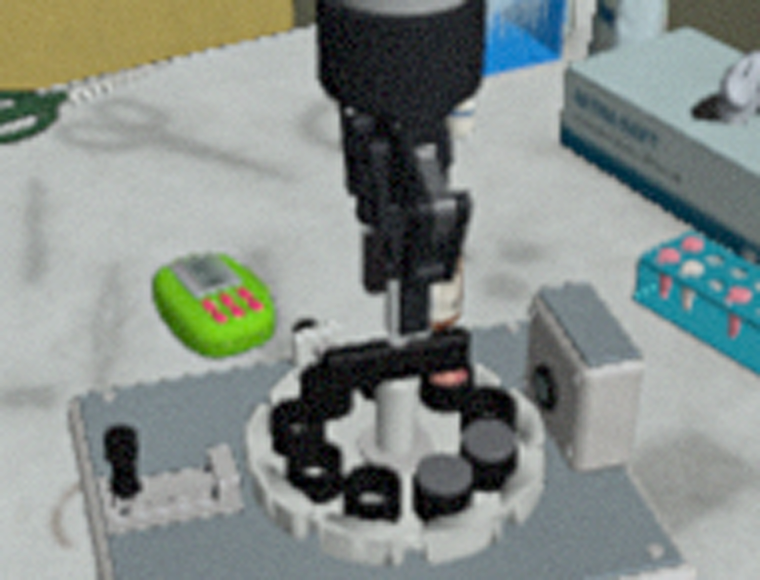

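carry_out([
  [0.001, 0, 0.02, 0, 0, 0, 150],
  [0.001, 0, 0.04, 0, 0, 0, 150],
  [0.001, 0, 0.04, 0, 0, 0, 150],
  [0.001, 0, 0.04, 0, 0, 0, 255],
  [0.001, 0, 0.04, 0, 0, 0, 255],
  [0.001, 0, 0.04, 0, 0, 0, 255],
  [0.001, 0, 0.04, 0, 0, 0, 255],
], force=40)

```text
clock: 7.9
position: [0.5934, -0.0936, 0.0884]
tool_rot: [3.14, 0.002, 2.908]
force: [-0.4, 5.3, 5.3]
grip_width: 0.0125
```

```bash
python3 -c "
from h import *
s=telemetry.observe();print(s)"
```

```text
{'clock': 7.9, 'qpos': array([-0.01493734,  0.66733673,  0.10663443,  1.78257717, -0.1046361 ,
        0.69488406,  1.48680091]), 'qd': array([-0.00124025, -0.0003414 ,  0.00090004, -0.00106644, -0.00028023,
       -0.00029229,  0.00110479]), 'joint_efforts': array([  3.02733935, -92.96320438,   8.90958935, -26.52628183,
         1.03313472,  -0.25788319,   0.13518613]), 'position': array([ 0.59339825, -0.09358836,  0.08841058]), 'tool_rot': array([3.14022998e+00, 2.05770866e-03, 2.90830874e+00]), 'force': array([-0.35738859,  5.27421279,  5.25176215]), 'moment': array([ 0.91660678,  0.00598596, -0.08383614]), 'grip_width': 0.01250629058219205}
```

carry_out([
  [0, 0.001, 0, 0, 0, 0.08, 255],
  [0, 0.001, 0, 0, 0, 0.17, 255],
  [0, 0.001, 0, 0, 0, 0.26, 255],
  [0, 0.001, 0, 0, 0, 0.35, 255],
  [0, 0.001, 0, 0, 0, 0.44, 255],
  [0, 0.001, 0, 0, 0, 0.53, 255],
  [0, 0.001, 0, 0, 0, 0.62, 255],
  [0, 0.001, 0, 0, 0, 0.7, 255],
  [0, 0.001, 0, 0, 0, 0.7, 255],
  [0, 0.001, 0, 0, 0, 0.7, 255],
])

```text
clock: 9.15
position: [0.5941, -0.0926, 0.0884]
tool_rot: [3.138, 0.001, 2.209]
force: [2.7, 6.2, 7.3]
grip_width: 0.012
```

```bash
python3 look.py 4; python3 -c "
from h import *
s=telemetry.observe();print(s['tool_rot'],s['moment'],s['force'],s['qpos'])"
```

```text
9.25
[3.13837189e+00 1.04105785e-03 2.20937417e+00] [ 0.94403737 -0.44868864 -0.22460521] [2.63505981 5.06469588 6.74918901] [-0.14412581  0.68849866  0.2956399   1.78900161 -0.2922373   0.70389165
  0.95030383]
```

View pics/side4.png

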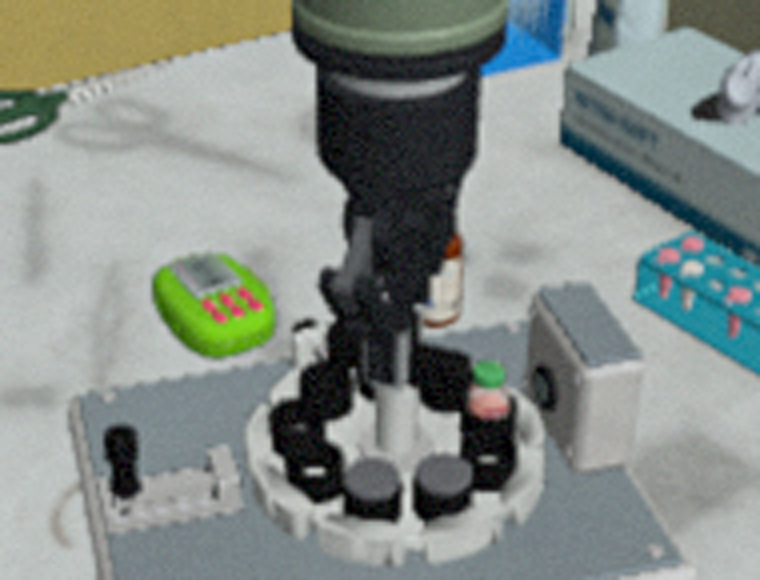

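carry_out([
  [0, 0, 0, 0, 0, 0, 200],
  [0, 0, 0, 0, 0, 0, 160],
  [0, 0, 0, 0, 0, 0, 160],
  [0, 0, 0, 0, 0, 0, 160],
  [0, 0, -0.02, 0, 0, 0, 160],
  [0, 0, -0.06, 0, 0, 0, 160],
  [0, 0, -0.08, 0, 0, -0.1, 160],
  [0, 0, -0.08, 0, 0, -0.25, 160],
  [0, 0, -0.08, 0, 0, -0.4, 160],
  [0, 0, -0.08, 0, 0, -0.4, 160],
])

```text
clock: 10.5
position: [0.5925, -0.0937, 0.1669]
tool_rot: [3.141, -0.0, 2.607]
force: [0.3, 0.1, -0.0]
grip_width: 0.0313
```

```bash
python3 -c "
from h import *
rel([.4547,-.061,.16],2.908)"
```

```text
t 10.5 shift [ 0.1353 -0.0421  0.0069] rot [ 3.000e-04 -1.000e-04 -3.013e-01]
```

carry_out([
  [0.04, -0.012, 0, 0, 0, -0.1, 130],
  [0.08, -0.025, 0, 0, 0, -0.2, 110],
  [0.12, -0.037, 0, 0, 0, -0.301, 110],
  [0.135, -0.041, 0, 0, 0, -0.301, 110],
  [0.135, -0.041, 0, 0, 0, -0.301, 110],
  [0.135, -0.041, 0, 0, 0, -0.301, 110],
])

```text
clock: 11.25
position: [0.4567, -0.0603, 0.1669]
tool_rot: [-3.142, 0.001, 2.907]
force: [0.2, -0.1, 0.2]
grip_width: 0.0482
```

```bash
python3 look.py 5; python3 -c "
from h import *
rel([.455,-.060,.056],2.908)"
```

```text
11.35
t 11.35 shift [ 0.0015 -0.      0.1107] rot [-0.0002  0.0003 -0.0005]
```

View pics/top5.png

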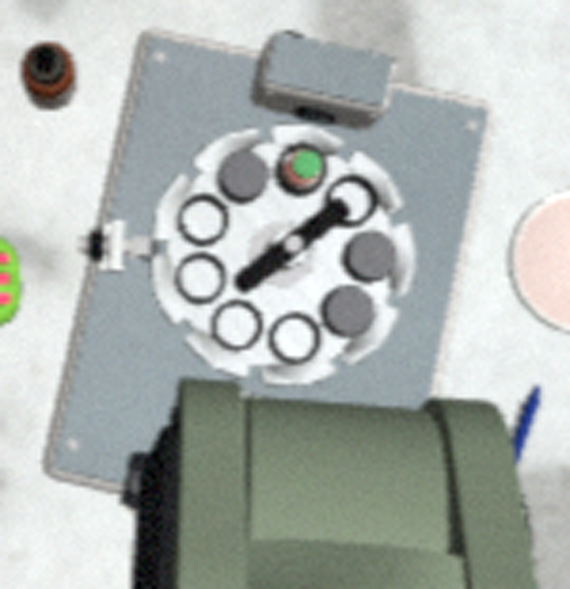

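View pics/side5.png

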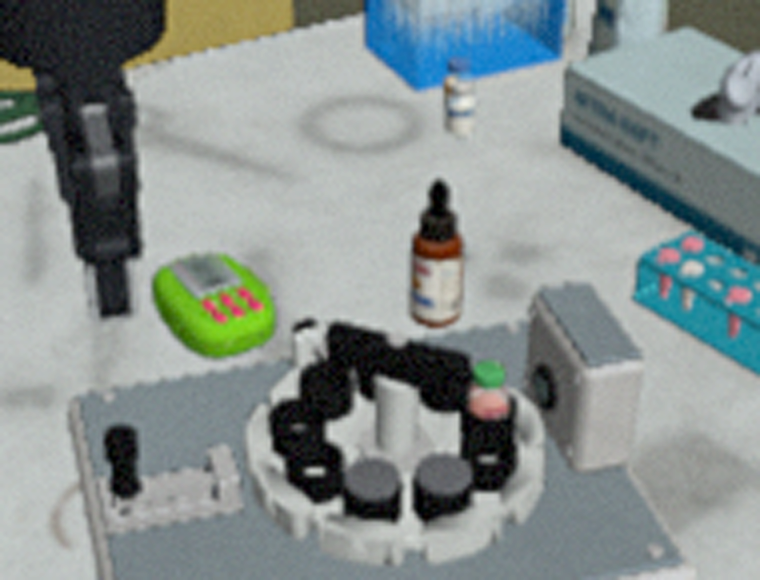

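The top view shows the vial at (303,168), where the empty front sleeve was. The other sleeves are back on their starting pixels and the plunger looks unchanged, so the turret is indexed. The lock grip is still at the back stop, so next I slide it home.

carry_out([
  [0.0015, 0, 0.05, 0, 0, 0, 110],
  [0.0015, 0, 0.09, 0, 0, 0, 110],
  [0.0015, 0, 0.111, 0, 0, 0, 110],
  [0.0015, 0, 0.111, 0, 0, 0, 110],
  [0.0015, 0, 0.111, 0, 0, 0, 110],
  [0.0015, 0, 0.111, 0, 0, 0, 255],
  [0.0015, 0, 0.111, 0, 0, 0, 255],
  [0.0015, 0, 0.111, 0, 0, 0, 255],
  [0.0015, 0, 0.111, 0, 0, 0, 255],
  [0.0015, 0, 0.111, 0, 0, 0, 255],
], force=30)

```text
clock: 12.6
position: [0.4546, -0.0597, 0.0566]
tool_rot: [3.141, 0.001, 2.909]
force: [0.0, 0.9, 9.7]
grip_width: 0.0156
```

carry_out([
  [-0.004, 0, 0, 0, 0, 0, 255],
  [-0.008, 0, 0, 0, 0, 0, 255],
  [-0.012, 0, 0, 0, 0, 0, 255],
  [-0.016, 0, 0, 0, 0, 0, 255],
  [-0.02, 0, 0, 0, 0, 0, 255],
  [-0.023, 0, 0, 0, 0, 0, 255],
  [-0.026, 0, 0, 0, 0, 0, 255],
  [-0.029, 0, 0, 0, 0, 0, 255],
  [-0.031, 0, 0, 0, 0, 0, 255],
  [-0.031, 0, 0, 0, 0, 0, 255],
])

```text
clock: 13.85
position: [0.4821, -0.0664, 0.0564]
tool_rot: [-3.142, -0.004, 2.909]
force: [-15.8, 4.0, 25.0]
grip_width: 0.0154
```

carry_out([
  [-0.001, 0, 0, 0, 0, 0, 255],
  [-0.001, 0, 0, 0, 0, 0, 150],
  [-0.001, 0, 0, 0, 0, 0, 110],
  [-0.001, 0, 0, 0, 0, 0, 110],
  [-0.001, 0, 0, 0, 0, 0, 110],
  [0, 0, -0.03, 0, 0, 0, 110],
  [0, 0, -0.08, 0, 0, 0, 110],
  [0, 0.05, -0.12, 0, 0, 0, 110],
  [0, 0.1, -0.16, 0, 0, 0, 110],
  [0, 0.15, -0.16, 0, 0, 0, 110],
])

```text
clock: 15.1
position: [0.5203, 0.0806, 0.2187]
tool_rot: [3.139, 0.004, 2.908]
force: [-0.1, -0.8, -0.4]
grip_width: 0.0489
```

carry_out([
  [0.03, 0.06, 0, 0, 0, 0, 110],
  [0.05, 0.11, 0, 0, 0, 0, 110],
  [0.05, 0.16, 0, 0, 0, 0, 110],
  [0.05, 0.2, 0, 0, 0, 0, 110],
  [0.05, 0.2, 0, 0, 0, 0, 110],
  [0.05, 0.2, 0, 0, 0, 0, 110],
])

```text
clock: 15.85
position: [0.5163, 0.2846, 0.2156]
tool_rot: [-3.141, -0.0, 2.908]
force: [-0.6, -0.9, -0.4]
grip_width: 0.0486
```

```bash
python3 look.py 6
```

```text
15.95
```

View pics/top6.png

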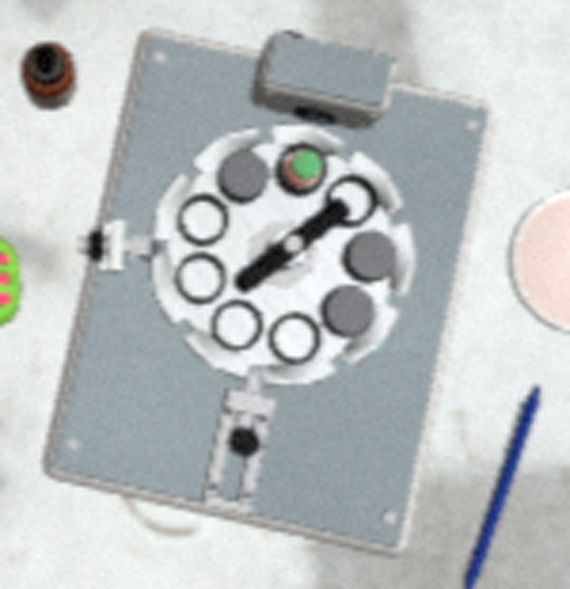

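View pics/side6.png

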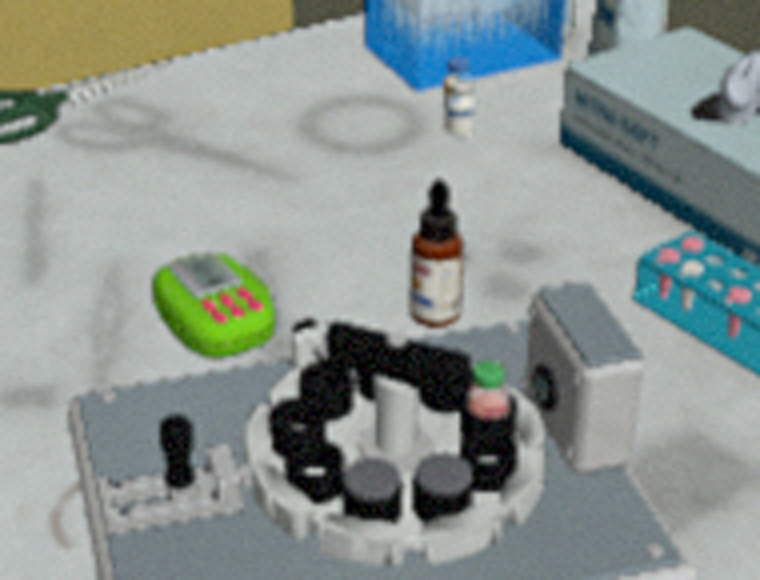

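Run:
```python
from h import *
p0=cv2.imread("pics/top0.png"); 
E0=cv2.imread("pics/side0.png")
P={"0":p0}; 
p,d=imaging.grab_frame("top"); P["7"]=p; cv2.imwrite("pics/top7.png",p)
q,_=imaging.grab_frame("side"); cv2.imwrite("pics/side7.png",q)
def cen(im,box,thr=60):
    a,b,c,e=box; g=im[b:e,a:c].astype(float).sum(2)/3; w=np.clip(thr-g,0,None)
    ys,xs=np.mgrid[b:e,a:c]; return (w*xs).sum()/w.sum(),(w*ys).sum()/w.sum()
for k,im in P.items():
    uv=cen(im,(363,250,376,263)); print(k,uv,ray("top",[uv],.079))
for k,im in (("0",E0),("7",q)):
    uv=cen(im,(278,231,291,254),50); print("side",k,uv,ray("side",[uv],.068))
print(telemetry.observe()["force"])
```

```text
0 (np.float64(368.65294667913935), np.float64(256.0572965388213)) [[ 0.48193847 -0.06592557  0.079     ]]
7 (np.float64(368.7202033036849), np.float64(255.82185514612456)) [[ 0.48245232 -0.06608685  0.079     ]]
side 0 (np.float64(283.56433283000877), np.float64(242.21131685607568)) [[ 0.47952353 -0.07059117  0.068     ]]
side 7 (np.float64(283.75439718580105), np.float64(242.2636712503997)) [[ 0.47979263 -0.07092834  0.068     ]]
[-0.0374104   0.09667827  1.17369106]
```

Run:
```python
from h import *
a=cv2.imread("pics/side5.png");b=cv2.imread("pics/side6.png")
def cen(im,box,thr=70):
    x0,y0,x1,y1=box; g=im[y0:y1,x0:x1].astype(float).mean(2); w=np.clip(thr-g,0,None)
    ys,xs=np.mgrid[y0:y1,x0:x1]; return np.array([(w*xs).sum()/w.sum(),(w*ys).sum()/w.sum()])
ca=cen(a,(98,418,145,506));cb=cen(b,(155,408,200,494)); 
for z in (.062,.068):
    P=ray("side",np.array([ca,cb])/4+[240,130],z); d=P[1]-P[0]; print(ca,cb,d,np.linalg.norm(d[:2]))
# template matching
t=b[412:490,158:198]; r=cv2.matchTemplate(a[400:520,90:160],t,cv2.TM_CCOEFF_NORMED); _,m,_,l=cv2.minMaxLoc(r); print(m,np.array(l)+[90,400])
P=ray("side",np.array([np.array(l)+[90,400]+np.array([20,39]),[178,451]])/4+[240,130],.066);print(np.linalg.norm((P[1]-P[0])[:2]))
```

```text
[121.62426553 460.31533925] [176.5654991  450.62904084] [ 2.72891363e-02 -6.74952141e-03  5.55111512e-17] 0.02811143891627944
[121.62426553 460.31533925] [176.5654991  450.62904084] [ 2.69536151e-02 -6.66653575e-03  5.55111512e-17] 0.027765807541330956
0.9726989269256592 [103 422]
0.0279401471713566
```

The camera puts the lock travel at 27.8 to 28.1 mm and the wrist-measured travel was 28.3 mm, so the lock is home. Handing in.

Run:
```python
from workcell import ticket, telemetry
print(ticket.job_done(), telemetry.observe()["clock"])
```

```text
the job is handed in; nothing more can be done
the job is handed in; nothing more can be done
```

The vial now stands in front of the lens and the turret is locked. I slid the lock back to its stop, turned the turret 40° clockwise by its handle, and slid the lock home again. I handed the job in about 16 s after the start, with the arm clear of everything.

- **Lock at the back stop:** the tool travelled about 28 mm and ended against about 17 N. The side camera showed the grip where the back stop should be.
- **Turret:** the sleeves are back on their starting pixels in the top view, with the vial in the front place. The plunger looks as it did at the start. I judged that it had dropped into its slot from these pictures; I had no direct reading of it.
- **Lock home:** the tool measured 28.3 mm of travel and ended against about 16 N. The camera gave 27.8 to 28.1 mm from the back stop, for an expected 28 mm.
- **Vial, plugs and things round the changer:** the vial and the three plugs were still standing in their sleeves. The timer, dropper, pen and petri dish look unmoved in the camera crops, though the timer and dish are partly cut off in the top view.

While pressing the lock home, the wrist showed an unexpected upward force of about 25 N, well below the 120 N limit. No check failed or disagreed.

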